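Square a lino block in a corner and lay it in the sloping inking stand

ROBOT

A 6-joint arm with a two-finger parallel gripper is mounted at the origin on the work surface. World frame = base frame: x ahead of the robot, y to its left, z up, the work surface at z = 0. Lengths are in m, angles in rad, forces in N, time in s.
With the tool pointing down it reaches from about 0.375 to 0.975 m from the base axis. Payload 3.8 kg.
Tool frame: the origin (TCP) lies midway between the tips of the shut fingers; the grasp point (between the pads) lies 19 mm behind it; z points along the fingers, y is the direction in which the jaws open and shut (so a half turn about z gives the same grasp; the last joint's range is limited). The gripper opens to 88 mm and grips with 3 to 60 N. Pads are 18 mm wide; open, the fingers measure 123 mm over their backs; the gripper's body (75 mm by 187 mm) begins 45 mm behind the grasp point.
Start: joints at [-1.338, 0.264, 1.604, -0, 1.274, -0.037], TCP at [0.18, -0.651, 0.239] pointing down, gripper open.
Joint ranges: [-2.63, 2.63], [-0.94, 2.18], [0.31, 2.57], [-1.31, 4.45], [0, 2.66], [-2.55, 2.55]. Speed limits (rad/s): [2.57, 2.57, 3.14, 3.14, 3.14, 3.14].

INTERFACE

Orientations are given as a rotation vector (axis times angle).
In Python, from plant import manip gives the robot as it stands.
- The arm moves only by the shell command python3 -m pendant 'ROWS'. ROWS is text: rows parted by semicolons, each of 7 numbers parted by spaces: the shift along the tool's x, y, z in cm, then the turn, a rotation vector about the tool's x, y, z in rad, then the opening, from -1 (shut) to 1 (fully open). In form: dx dy dz wx wy wz jaw; .... A call has 1 to 20 rows; each row is the pose to reach, as a shift and turn from the pose commanded when the call began, along the tool's axes at that moment; what a row does not reach only later rows make up. A row lasts 1/8 s, in which the tool goes at most 62.5 mm and 10.7 degrees, less where a joint would pass 70% of its speed; a pose out of reach is approached as far as the arm can. A call with a gripper value outside its range is refused whole. The fingers move at their own pace and stop on an object; the grip force is fixed at half the most. Time passes only in rows, so rows that repeat a pose let the fingers close. It gives the time, the measured TCP pose, the force and the opening at its end, in the units of the state.
- manip.get_state(): the state, without advancing time (a new reading comes with each control period).
- manip.grab_frame(name): name is "side" or "top"; returns the picture (400x640x3 uint8, blue, green, red); there is no depth.
- manip.camera_info(name): a dict with "mtx" (3x3 intrinsics, pixels), "cam_to_world" (4x4, takes a point from camera to world coordinates). Camera axes: x right, y up, looking along -z (the intrinsics and any distortion apply to the point x, -y, -z); pixel columns grow to the right and rows downward; lengths in m; the calibration is good to about 2 mm. A picture is of the moment at which its call begins. camera_info takes no time and is no camera call.
- manip.hand_in(): hands the job in, once; it reports no verdict.
The state is a dict: "clock": time; "joints": joint angles; "dq": joint speeds; "tau": joint torques, N m; "ee_pos": TCP position; "eef_rot": TCP orientation; "ft_force": force on the tool from outside, world axes, zero at the start; "ft_torque": the same for the moment, N m; "gripper_width": finger opening in m.
Only numpy, scipy, OpenCV 4.12 (cv2) and the standard library are available. Lean on these libraries where they do the work, as an engineer would, in place of code of your own. Each camera call takes 0.05 s, during which the arm holds its last target.

TASK

Without picking it up, slide the lino printing block along the flat registration board until it sits snugly in the corner, square against both fences. Then grip it there, lift it straight up well clear of the board, and lay it gently into the framed recess of the sloping inking stand, lino face up and lying flat on the sloping bed, and let go. Leave the jar, paint pot, marker and roller where they are.

Things in the scene. Friction and masses are not known exactly. Their poses are not given: they have to be found in the camera images.
- block_center (a point): Centre (half-way up) of the printing block: a loose flat piece of plywood with a grey-brown lino face, 90 mm (its x) by 50 mm (its y) by 12 mm (its z, out of the lino face), about 60 g. It starts face up on the registration board, short of the corner by 40 to 80 mm along the board's x and y, up to 20 degrees askew. End for end it may go either way round.
- jig: Registration board: pale plywood fixed flat on the table, 200 mm (its x) by 160 mm (its y), 12 mm thick, turned any way round. Origin: centre of its underside. Two wooden fences, 8 mm high and 12 mm thick, stand on it and make a corner at its +x +y; its other two sides are open.
- corner_spot (a point): Point on the board's top surface under the block's centre when the block sits in the corner, its length along the board's x (40, 40, 12 mm in the board's frame; axes as the board's).
- end_fence (a point): Middle of the inner face of the end fence, at its foot on the board's top (85, 1, 12 mm in the board's frame). The fence runs 152 mm along the board's y; the block's end comes against it.
- finger_gap (a point): Middle of the finger gap in the long fence, on the line of its inner face, on the board's top (40, 65, 12 mm in the board's frame). The long fence runs along the board's x from x = -95 to 85 mm, but is missing from x = 18 to 62 mm, so a finger can reach the long side of a block in the corner.
- bed: Sloping bed (30 degrees) of the fixed wooden inking stand, 130 mm (its x, uphill) by 160 mm (its y, level); z points square out of its face. Origin: centre of the recess on that face, 62 mm above the table. Rims 6 mm high, 8 mm thick frame a recess of 55 mm (x) by 95 mm (y); the block's length goes along y. Each of the two long rims has a 44 mm finger gap in its middle, level with the bed.
- pencil_jar: Bystander, to be left alone: glass jar of coloured pencils, 80 mm across, about 200 mm tall with the pencils. Origin at the centre of its underside.
- paint_pot: Bystander, to be left alone: paint pot, white with a black cap, 50 mm across and 60 mm tall. Origin at the centre of its underside.
- marker: Bystander, to be left alone: felt marker, lying, 130 mm long (its x) and 15 mm thick. Origin at the centre of its underside.
- brayer: Bystander, to be left alone: ink roller, lying, roller 70 mm wide and 32 mm thick, about 180 mm long over all (its x, the roller at +x). Origin at the centre of its underside.
Not all that is in view belongs to the job. What is shaped like the part that bears block_center but black or orange is not meant.

How it is judged:
On the way:
1. the block lies in the corner of the registration board, within 2.5 mm of both fences and square to them within about 3 degrees (x of block_center in the frame of corner_spot between -0.0025 and 0.002 m and y of block_center in the frame of corner_spot between -0.0025 and 0.002 m and z of block_center in the frame of corner_spot between 0.003 and 0.0085 m and angle between the x axis of block_center and the x axis of corner_spot, either way round below 0.05 rad), for 0.2 s.
At the end, for the whole second after the job is handed in: The block lies at rest in the recess of the sloping bed, lino face up and flat on the bed (within about 3 degrees, centre 3 to 8.5 mm off the bed's face), its centre within 4.5 mm of the recess's centre both along and across, its length along the recess within about 5 degrees, and released (x of block_center in the frame of bed between -0.0045 and 0.0045 m and y of block_center in the frame of bed between -0.0045 and 0.0045 m and z of block_center in the frame of bed between 0.003 and 0.0085 m and angle between the x axis of block_center and the y axis of bed, either way round below 0.09 rad and angle between the z axis of block_center and the z axis of bed, either way round below 0.06 rad and angle between block_center's own z axis and vertical below 0.7 rad and linear speed of block below 0.01 m/s and contact force between block and the fingers below 0.1 N); the robot touches nothing.
It fails at once if the block is picked up before it has been slid to the corner (its centre lifted 8 to 30 mm above its lying height over the board while still more than 25 mm short of the corner) (z of block_center in the frame of corner_spot between 0.014 and 0.036 m and x of block_center in the frame of corner_spot between -0.14 and 0.06 m and y of block_center in the frame of corner_spot between -0.12 and 0.05 m and (x of block_center in the frame of corner_spot below -0.025 m or y of block_center in the frame of corner_spot below -0.025 m)).
It fails at once if the block is dropped or thrown into the stand (faster than 0.4 m/s close above the recess) (x of block_center in the frame of bed between -0.03 and 0.03 m and y of block_center in the frame of bed between -0.03 and 0.03 m and z of block_center in the frame of bed between 0 and 0.06 m and linear speed of block above 0.4 m/s).
It fails at once if the jar, paint pot, marker or roller is shifted by more than 15 mm (distance of any of pencil_jar, paint_pot, marker, brayer from where it was at the start of the episode above 0.015 m).
It also fails if it takes over 72 s, if anything falls off the work surface, if the arm or the gripper's body presses on something with over 40 N, if the wrist force passes 120 N, or if a joint passes its speed limit or range.

## Working session

There is one attempt and no reset: what is moved stays moved. The work goes in short steps, Python scripts to look and compute and a shell command to move; the robot and the scene stay as the last step left them, time stands still between calls to the robot, and variables do not carry over. Pictures are saved under pics/ and viewed, and the job is handed in when it is done.

```bash
mkdir -p pics
python3 - <<'E'
from plant import manip
import cv2
for n in("side","top"):
    f=manip.grab_frame(n); cv2.imwrite(f"pics/{n}0.png",f)
    c=manip.camera_info(n); print(n,c)
s=manip.get_state(); print(s)
E
```

```text
side {'mtx': array([[471.19939109,   0.        , 326.46329548],
       [  0.        , 471.19939109, 207.4244486 ],
       [  0.        ,   0.        ,   1.        ]]), 'cam_to_world': array([[-0.90500792,  0.2389645 , -0.3519327 ,  0.03360961],
       [-0.42491917, -0.46871034,  0.77443806,  0.96838043],
       [ 0.02010871,  0.85041554,  0.52572717,  0.77604517],
       [ 0.        ,  0.        ,  0.        ,  1.        ]])}
top {'mtx': array([[374.51471452,   0.        , 318.06280747],
       [  0.        , 374.51471452, 197.52440664],
       [  0.        ,   0.        ,   1.        ]]), 'cam_to_world': array([[ 0.01904313,  0.98359702, -0.17937183,  0.35567043],
       [-0.99981779,  0.01849745, -0.00471435, -0.09393439],
       [-0.00131909,  0.17942892,  0.98377006,  0.98829057],
       [ 0.        ,  0.        ,  0.        ,  1.        ]])}
{'clock': 0.1, 'joints': array([-1.33791235e+00,  2.64667857e-01,  1.60517450e+00, -1.00460437e-06,
        1.27373371e+00, -3.69335675e-02]), 'dq': array([-0.00046664, -0.00295336, -0.00207598, -0.00072753, -0.00065064,
       -0.0001819 ]), 'tau': array([ 1.13600665e-03, -5.03617215e+01, -3.58071291e+01,  7.31249666e-02,
        2.33160588e-02, -6.22386801e-05]), 'ee_pos': array([ 0.17975716, -0.64997802,  0.23755323]), 'eef_rot': array([-3.11109095e+00, -4.22278917e-01,  3.06066085e-04]), 'ft_force': array([0.68875621, 0.12251713, 0.98381805]), 'ft_torque': array([-0.03118091,  0.01129245, -0.00480237]), 'gripper_width': 0.08800791928164478}
```

View pics/top0.png

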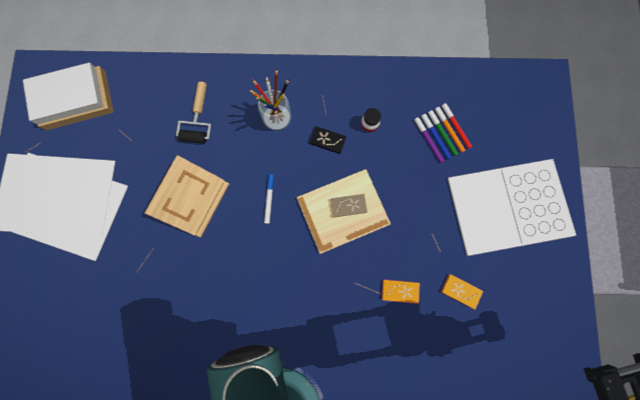

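View pics/side0.png

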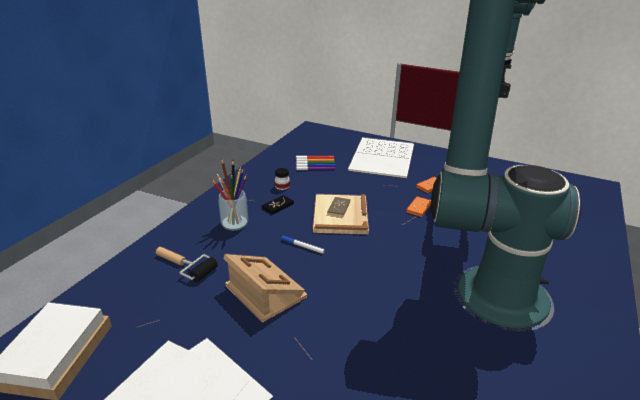

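Run:
```python
import cv2,numpy as np
t=cv2.imread("pics/top0.png"); s=cv2.imread("pics/side0.png")
a=cv2.resize(t[160:260,290:400],None,fx=7,fy=6*7/6,interpolation=cv2.INTER_CUBIC)[:, :]
cv2.imwrite("pics/z1.png",cv2.resize(t[165:258,292:396],None,fx=6,fy=6,interpolation=cv2.INTER_CUBIC))
cv2.imwrite("pics/z2.png",cv2.resize(t[150:243,138:236],None,fx=6,fy=6,interpolation=cv2.INTER_CUBIC))
cv2.imwrite("pics/z3.png",cv2.resize(s[245:325,215:315],None,fx=7,fy=7,interpolation=cv2.INTER_CUBIC))
cv2.imwrite("pics/z4.png",cv2.resize(s[185:245,300:380],None,fx=8,fy=8,interpolation=cv2.INTER_CUBIC))
```

```text
(no output)
```

View pics/z1.png

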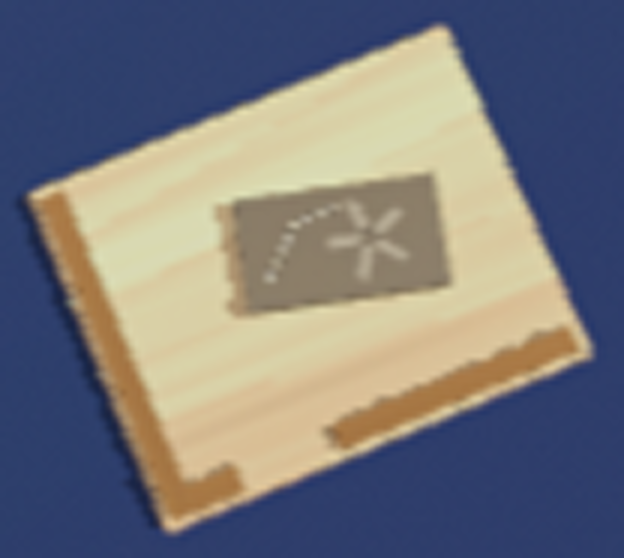

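View pics/z2.png

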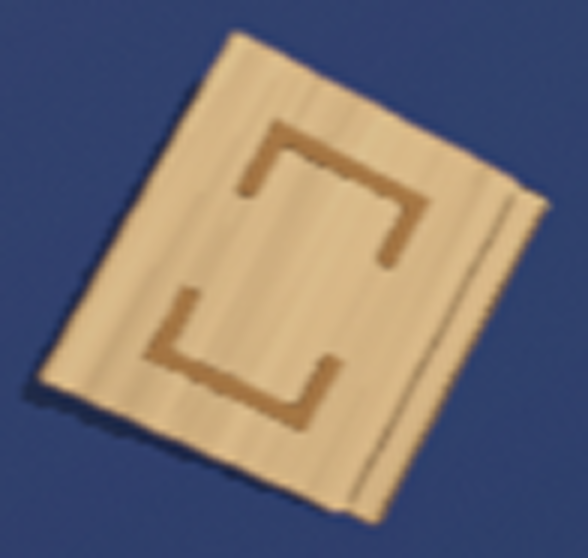

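View pics/z3.png

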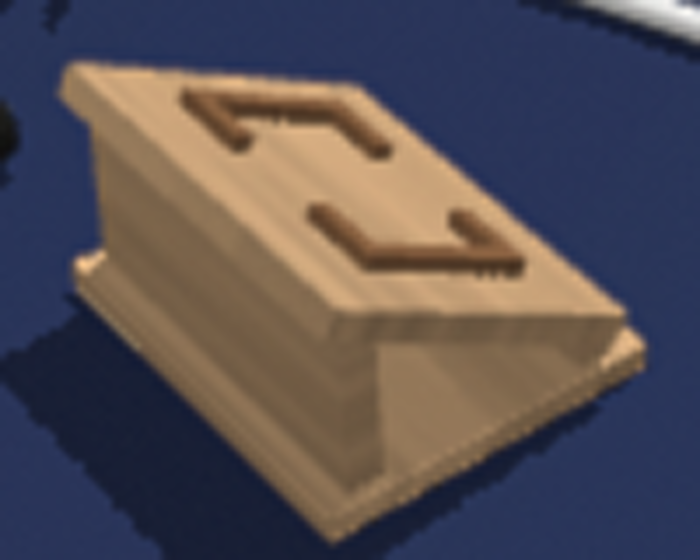

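View pics/z4.png

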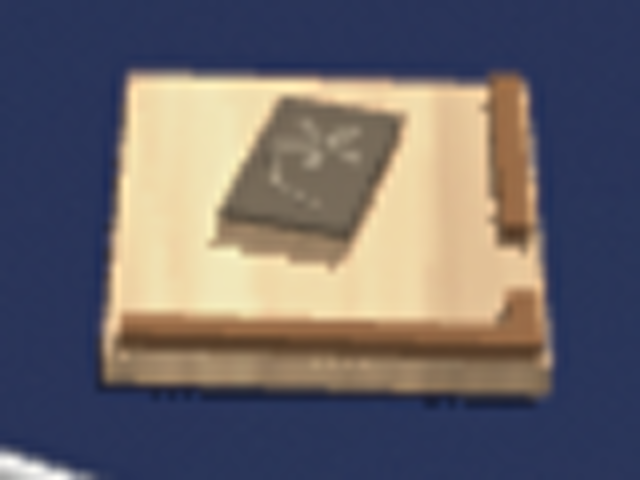

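```bash
cat > h.py <<'E'
import numpy as np, cv2
from plant import manip
def ray(cam,px):
    c=manip.camera_info(cam); K=c["mtx"]; T=c["cam_to_world"]
    px=np.atleast_2d(np.array(px,float))
    d=np.c_[(px[:,0]-K[0,2])/K[0,0],-(px[:,1]-K[1,2])/K[1,1],-np.ones(len(px))]
    return T[:3,3],d@T[:3,:3].T
def onplane(cam,px,p0,n):
    o,d=ray(cam,px); n=np.array(n,float); p0=np.array(p0,float)
    return o+d*((((p0-o)@n)/(d@n))[:,None])
def onz(cam,px,z): return onplane(cam,px,[0,0,z],[0,0,1])
def proj(cam,P):
    c=manip.camera_info(cam); K=c["mtx"]; T=np.linalg.inv(c["cam_to_world"])
    p=np.atleast_2d(P)@T[:3,:3].T+T[:3,3]
    return np.c_[K[0,0]*p[:,0]/-p[:,2]+K[0,2],K[1,1]*-p[:,1]/-p[:,2]+K[1,2]]
def quad(mask):
    """largest contour -> 4 corners by line fits on hull sides"""
    cs,_=cv2.findContours(mask.astype(np.uint8),cv2.RETR_EXTERNAL,cv2.CHAIN_APPROX_NONE)
    c=max(cs,key=cv2.contourArea); 
    h=cv2.convexHull(c)
    for e in np.linspace(1,12,40):
        a=cv2.approxPolyDP(h,e,True)
        if len(a)<=4: break
    a=a[:,0].astype(float); P=c[:,0].astype(float); L=[]
    for i in range(len(a)):
        p,q=a[i],a[(i+1)%len(a)]; u=(q-p)/np.linalg.norm(q-p); t=(P-p)@u; s=np.abs((P-p)@[-u[1],u[0]])
        m=(t>.12*np.linalg.norm(q-p))&(t<.88*np.linalg.norm(q-p))&(s<2.0)
        vx,vy,x,y=cv2.fitLine(P[m].astype(np.float32),cv2.DIST_HUBER,0,.01,.01).ravel(); L.append(np.cross([x,y,1],[x+vx,y+vy,1]))
    r=[]
    for i in range(len(L)):
        x=np.cross(L[i-1],L[i]); r.append(x[:2]/x[2])
    return np.array(r),a
E
python3 - <<'E'
from h import *
t=cv2.imread("pics/top0.png"); 
def sub(x0,x1,y0,y1):
    m=np.zeros(t.shape[:2],bool); m[y0:y1,x0:x1]=1; return m
b=t.astype(int)
nb=(b[...,2]>b[...,0]-10)
print(t[205,350],t[225,310],t[240,345],t[210,335],t[180,183], t[172,190])
q,a=quad(nb&sub(285,405,160,262)); print("board px",q,a)
P=onz("top",q,.012); print(P, np.linalg.norm(P-np.roll(P,-1,0),axis=1))
E
```

```text
[145 167 178] [ 74 124 169] [152 193 218] [105 126 140] [135 184 216] [125 173 207]
board px [[365.58712531 168.67950956]
 [390.29824183 223.64183628]
 [319.23348963 253.46833488]
 [296.03964696 197.02657034]] [[365. 169.]
 [390. 224.]
 [319. 253.]
 [296. 197.]]
[[ 0.61485349 -0.21543618  0.012     ]
 [ 0.46779708 -0.27950386  0.012     ]
 [ 0.38707211 -0.0950686   0.012     ]
 [ 0.53392202 -0.03086441  0.012     ]] [0.16040653 0.20132781 0.16027188 0.20153572]
```

```bash
cat >> h.py <<'E'
BP=np.array([[.61485349,-.21543618],[.46779708,-.27950386],[.38707211,-.0950686],[.53392202,-.03086441]])
BC=BP.mean(0)
_v=(BP[2]-BP[1])+(BP[3]-BP[0]); _w=(BP[1]-BP[0])+(BP[2]-BP[3]); _w=np.array([_w[1],-_w[0]]) 
_v=_v/np.linalg.norm(_v); _w=_w/np.linalg.norm(_w)
if _w@_v<0:_w=-_w
BX=(_v+_w)/np.linalg.norm(_v+_w); BY=np.array([-BX[1],BX[0]])
def toB(p): p=np.atleast_2d(p)[:,:2]-BC; return np.c_[p@BX,p@BY]
def fromB(x,y): return BC+x*BX+y*BY
def block(img,cam="top",z=.024,roi=(290,395,165,255)):
    b=img.astype(int); m=np.zeros(img.shape[:2],bool); x0,x1,y0,y1=roi; m[y0:y1,x0:x1]=1
    g=(np.abs(b[...,2]-b[...,0])<48)&(b[...,2]>80)&(b[...,2]<200)&(b[...,2]>=b[...,0]+5)&m
    g=cv2.morphologyEx(g.astype(np.uint8),cv2.MORPH_CLOSE,np.ones((3,3)))
    n,l,st,_=cv2.connectedComponentsWithStats(g); k=1+st[1:,4].argmax()
    g=(l==k); q,a=quad(g); return q,onz(cam,q,z),g
E
python3 - <<'E'
from h import *
print(BC,BX,BY, np.degrees(np.arctan2(BX[1],BX[0])))
for c in("top","side"):
    t=cv2.imread(f"pics/{c}0.png")
    q,P,g=block(t,c,.024,(290,395,165,255) if c=="top" else (320,357,190,220))
    print(c,q,g.sum()); print(toB(P)*1e3, np.linalg.norm(P-np.roll(P,-1,0),axis=1)*1e3, toB(P.mean(0))*1e3)
# rims
t=cv2.imread("pics/top0.png").astype(int); s=cv2.imread("pics/side0.png").astype(int)
def rim(im,roi):
    x0,x1,y0,y1=roi; m=np.zeros(im.shape[:2],bool); m[y0:y1,x0:x1]=1
    return m&(im[...,2]-im[...,0]>75)&(im[...,2]<182)
m=rim(t,(150,225,160,228)); print(m.sum()); cv2.imwrite("pics/m1.png",cv2.resize((m[150:243,138:236]*255).astype(np.uint8),None,fx=6,fy=6,interpolation=0))
q,a=quad(m) ; cs=np.argwhere(m)[:,::-1].astype(np.float32); h=cv2.convexHull(cs.astype(np.int32)); print(h[:,0].tolist())
E
```

```text
[ 0.50091118 -0.15521826] [-0.40063519  0.91623766] [-0.91623766 -0.40063519] 113.61789341828067
top [[363.16776526 193.48294087]
 [366.47477144 211.54956402]
 [333.64726    216.61078881]
 [330.28717164 198.02656079]] 667
[[-65.22373876 -19.03617666]
 [-53.88415524  28.03789237]
 [ 30.08332519   7.53818304]
 [ 19.10336911 -40.92708119]] [48.42059613 86.43365    49.69347314 87.12217183] [[-17.48029993  -6.09679561]]
side [[349.55833171 200.69223328]
 [342.46232973 214.45562284]
 [327.24677437 211.52548054]
 [333.61634009 196.14836349]] 296
[[-44.13390739  31.34221917]
 [ 36.8364801    9.07203539]
 [ 23.18068729 -36.45907333]
 [-69.1009027  -18.65957181]] [83.97716794 47.53485603 93.98252022 55.88854942] [[-13.30441068  -3.67609764]]
324Traceback (most recent call last):
  File "<stdin>", line 13, in <module>
  File "h.py", line 28, in quad
    vx,vy,x,y=cv2.fitLine(P[m].astype(np.float32),cv2.DIST_HUBER,0,.01,.01).ravel(); L.append(np.cross([x,y,1],[x+vx,y+vy,1]))
              ~~~~~~~~~~~^^^^^^^^^^^^^^^^^^^^^^^^^^^^^^^^^^^^^^^^^^^^^^^^^^
cv2.error: OpenCV(4.12.0) /io/opencv/modules/imgproc/src/linefit.cpp:50: error: (-215:Assertion failed) count > 0 in function 'fitLine2D_wods'
```

View pics/m1.png

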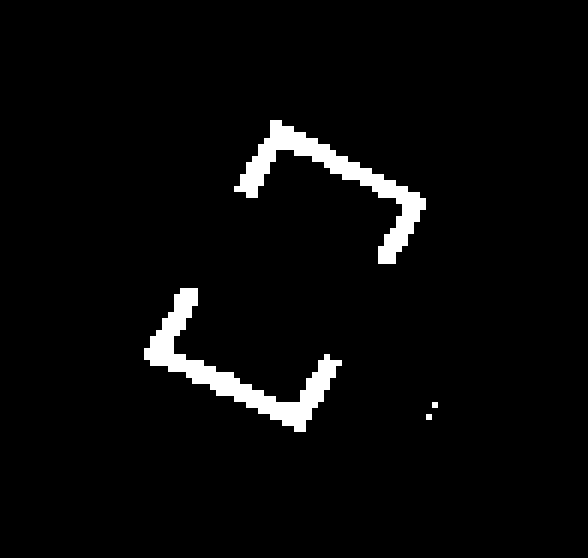

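Run:
```python
from h import *
Z=np.array([[275,119],[431,200],[303,432],[143,356]],float)
pt=(Z+.5)/6-.5+[138,150]
ps_=np.array([[[182,92]]])
# side corners: zoom 7, offset 215,245 : A=(+x,-y) ...
Zs=np.array([[183,90],[345,97],[525,262],[365,268]],float) # top-surface outer corners guess
def fit(cam,px):
    yaw=np.radians(60); c=np.array([.5,.15,.062]); s30,c30=.5,np.cos(np.pi/6)
    for k in range(50):
        ux=np.array([np.cos(yaw)*c30,np.sin(yaw)*c30,s30]); uy=np.array([-np.sin(yaw),np.cos(yaw),0]); n=np.cross(ux,uy)
        p0=c+6e-3*n; P=onplane(cam,px,p0,n)
        m=P.mean(0); cc=m-.006*n
        # keep z=.062 : shift plane along vertical
        c=np.array([cc[0],cc[1],.062])
        e=(P[3]-P[0]+P[2]-P[1]); yaw=np.arctan2(e[1],e[0])-np.pi/2
    print(cam,"c",c,"yaw",np.degrees(yaw)); L=P-c
    print(np.c_[L@ux,L@uy,L@n]*1e3)
    return c,yaw
fit("top",pt)
fit("side",(Zs+.5)/7-.5+[215,245])
```

```text
top c [0.52346974 0.24411896 0.062     ] yaw 65.36694392723118
[[ 35.66344501 -55.02200605   6.        ]
 [-35.66344501 -55.43935474   6.        ]
 [-35.20694162  55.49851395   6.        ]
 [ 35.20694162  54.96284684   6.        ]]
side c [0.51959885 0.24427982 0.062     ] yaw 63.749509774753044
[[ 38.12375235 -53.0983181    6.        ]
 [-38.12375235 -59.70895478   6.        ]
 [-38.35116299  51.89324111   6.        ]
 [ 38.35116299  60.91403177   6.        ]]
```

```bash
cat >> h.py <<'E'
from scipy.spatial.transform import Rotation as Ro
R_PUSH=np.c_[np.r_[BX,0],np.r_[-BY,0],[0,0,-1]]
def rel(p,R):
    s=manip.get_state(); Rc=Ro.from_rotvec(s["eef_rot"]).as_matrix()
    return np.round(Rc.T@(np.array(p)-s["ee_pos"])*100,2), np.round(Ro.from_matrix(Rc.T@R).as_rotvec(),4)
def st():
    s=manip.get_state(); R=Ro.from_rotvec(s["eef_rot"]).as_matrix(); p=s["ee_pos"]
    print("t %.2f"%s["clock"],"p",p.round(4),"B",(toB(p)*1e3).round(1),"yawerr",np.degrees(Ro.from_matrix(R_PUSH.T@R).as_rotvec()).round(2),"F",s["ft_force"].round(1),"FB",(s["ft_force"][:2]@BX).round(1),(s["ft_force"][:2]@BY).round(1),"w",round(s["gripper_width"],4),"j",s["joints"].round(2))
E
python3 - <<'E'
from h import *
st()
print(fromB(-.097,-.010)); print(rel([*fromB(-.097,-.010),.09],R_PUSH))
E
```

```text
t 0.10 p [ 0.1798 -0.65    0.2376] B [[-324.7  492.5]] yawerr [8.000e-02 1.000e-01 9.816e+01] F [0.7 0.1 1. ] FB -0.2 -0.7 w 0.088 j [-1.34  0.26  1.61 -0.    1.27 -0.04]
[ 0.54893517 -0.24008696]
(array([ 46.51, -29.64,  14.82]), array([-1.4000e-03, -1.8000e-03, -1.7132e+00]))
```

```bash
python3 -m pendant '46.51 -29.64 14.8 0 0 -1.7132 -1;46.51 -29.64 14.8 0 0 -1.7132 -1;46.51 -29.64 14.8 0 0 -1.7132 -1;46.51 -29.64 14.8 0 0 -1.7132 -1;46.51 -29.64 14.8 0 0 -1.7132 -1;46.51 -29.64 14.8 0 0 -1.7132 -1;46.51 -29.64 14.8 0 0 -1.7132 -1;46.51 -29.64 14.8 0 0 -1.7132 -1;46.51 -29.64 14.8 0 0 -1.7132 -1;46.51 -29.64 14.8 0 0 -1.7132 -1;46.51 -29.64 14.8 0 0 -1.7132 -1;46.51 -29.64 14.8 0 0 -1.7132 -1;46.51 -29.64 14.8 0 0 -1.7132 -1'
python3 - <<'E'
from h import *
st()
for c in("top","side"): cv2.imwrite(f"pics/{c}1.png",manip.grab_frame(c))
print(rel([*fromB(-.097,-.010),.016],R_PUSH))
E
```

```text
clock: 1.72
ee_pos: [0.5486, -0.2424, 0.0913]
eef_rot: [1.723, 2.626, -0.0]
ft_force: [-0.3, -0.0, -0.5]
gripper_width: 0.0005
t 1.73 p [ 0.5486 -0.2424  0.0913] B [[-99.   -8.8]] yawerr [-0.02 -0.04  0.15] F [-0.3 -0.  -0.5] FB 0.1 0.3 w 0.0005 j [-0.46  0.25  1.91 -0.    0.98 -0.87]
(array([0.19, 0.1 , 7.52]), array([ 0.0004,  0.0006, -0.0021]))
```

View pics/side1.png

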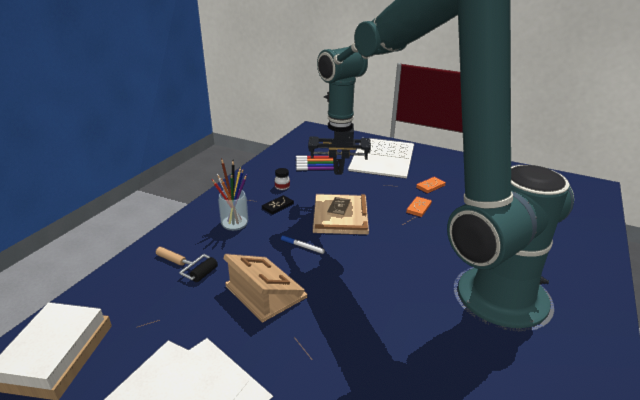

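View pics/top1.png

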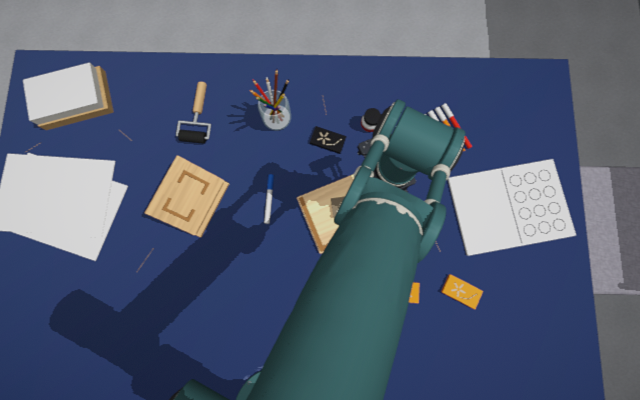

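```bash
python3 -m pendant '0.2 0.1 4 0 0 0 -1;0.2 0.1 6.5 0 0 0 -1;0.2 0.1 7.5 0 0 0 -1;0.2 0.1 7.5 0 0 0 -1'
python3 - <<'E'
from h import *
st()
cv2.imwrite("pics/side2.png",cv2.resize(manip.grab_frame("side")[100:260,240:400],None,fx=4,fy=3.7))
E
```

```text
clock: 2.33
ee_pos: [0.5488, -0.2389, 0.0154]
eef_rot: [-1.72, -2.628, 0.0]
ft_force: [0.2, 0.3, 0.4]
gripper_width: 0.0002
t 2.33 p [ 0.5488 -0.2389  0.0154] B [[-95.9 -10.4]] yawerr [0.04 0.04 0.04] F [0.2 0.3 0.4] FB 0.2 -0.3 w 0.0002 j [-0.45  0.35  1.95 -0.    0.85 -0.86]
```

View pics/side2.png

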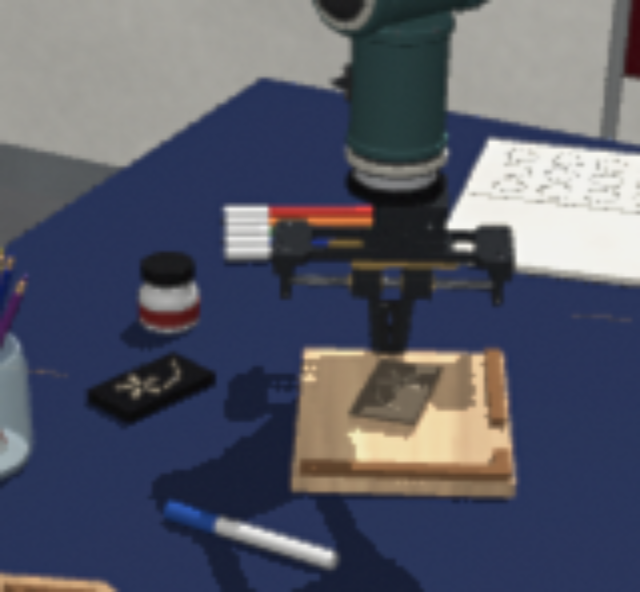

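```bash
python3 -m pendant '0.8 0 0 0 0 0 -1;1.4 0 0 0 0 0 -1;1.9 0 0 0 0 0 -1;2.4 0 0 0 0 0 -1;2.9 0 0 0 0 0 -1;3.4 0 0 0 0 0 -1;3.9 0 0 0 0 0 -1;4.4 0 0 0 0 0 -1;4.9 0 0 0 0 0 -1;5.4 0 0 0 0 0 -1;5.9 0 0 0 0 0 -1;6.4 0 0 0 0 0 -1;6.4 0 0 0 0 0 -1'
python3 - <<'E'
from h import *
st()
cv2.imwrite("pics/side3.png",cv2.resize(manip.grab_frame("side")[150:260,270:400],None,fx=5,fy=5))
E
```

```text
clock: 4.0
ee_pos: [0.5233, -0.1796, 0.0156]
eef_rot: [-1.719, -2.629, 0.0]
ft_force: [0.1, -0.3, -0.5]
gripper_width: 0.0006
t 4.00 p [ 0.5233 -0.1796  0.0156] B [[-31.3 -10.7]] yawerr [ 0.02  0.03 -0.02] F [ 0.1 -0.3 -0.5] FB -0.3 0.0 w 0.0006 j [-0.38  0.28  2.05  0.    0.82 -0.79]
```

View pics/side3.png

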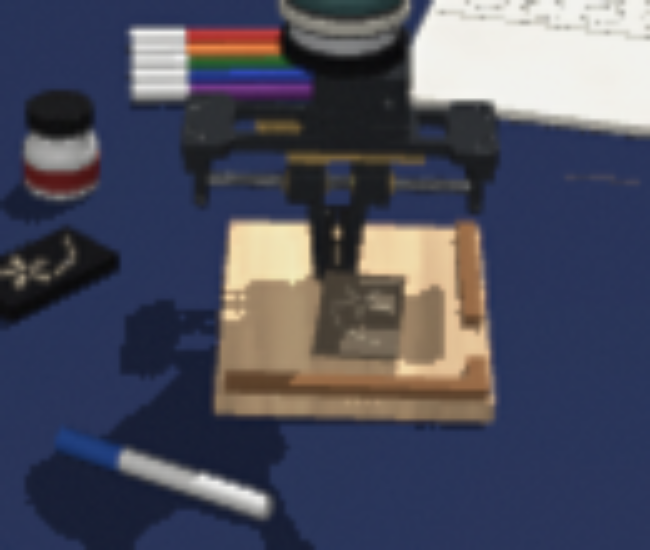

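```bash
python3 -m pendant '0.4 0 0 0 0 0 -1;0.7 0 0 0 0 0 -1;0.9 0 0 0 0 0 -1;1.1 0 0 0 0 0 -1;1.3 0 0 0 0 0 -1;1.4 0 0 0 0 0 -1;1.5 0 0 0 0 0 -1;1.5 0 0 0 0 0 -1'; python3 -c "
from h import *
st()"
```

```text
clock: 5.05
ee_pos: [0.5176, -0.1662, 0.0157]
eef_rot: [-1.72, -2.629, -0.0]
ft_force: [0.1, -0.2, 0.2]
gripper_width: 0.0004
t 5.05 p [ 0.5176 -0.1662  0.0157] B [[-16.8 -10.9]] yawerr [ 0.    0.01 -0.  ] F [ 0.1 -0.2  0.2] FB -0.2 -0.1 w 0.0004 j [-0.36  0.26  2.07  0.    0.81 -0.77]
```

```bash
python3 -m pendant '0.1 0 0 0 0 0 -1;0.2 0 0 0 0 0 -1;0.2 0 0 0 0 0 -1'; python3 -c "
from h import *
st()";  python3 -m pendant '0.1 0 0 0 0 0 -1;0.2 0 0 0 0 0 -1;0.2 0 0 0 0 0 -1'; python3 -c "
from h import *
st()"
```

```text
clock: 5.42
ee_pos: [0.5173, -0.1647, 0.0159]
eef_rot: [1.719, 2.628, 0.0]
ft_force: [1.1, -1.1, 0.0]
gripper_width: 0.0002
t 5.42 p [ 0.5173 -0.1647  0.0159] B [[-15.2 -11.2]] yawerr [-0.04 -0.04 -0.01] F [ 1.1 -1.1  0. ] FB -1.4 -0.5 w 0.0002 j [-0.35  0.26  2.07 -0.    0.81 -0.77]
clock: 5.8
ee_pos: [0.518, -0.1638, 0.0167]
eef_rot: [1.717, 2.626, 0.001]
ft_force: [3.7, -3.8, 0.6]
gripper_width: 0.0001
t 5.80 p [ 0.518  -0.1638  0.0167] B [[-14.7 -12.2]] yawerr [-0.16 -0.2  -0.01] F [ 3.7 -3.8  0.6] FB -5.0 -1.8 w 0.0001 j [-0.35  0.26  2.07 -0.    0.81 -0.76]
```

```bash
python3 -m pendant '-1 0 0 0 0 0 -1;-1.5 0 0 0 0 0 -1;-1.5 0 -2 0 0 0 -1;-1.5 0 -4.5 0 0 0 -1;-1.5 0 -4.5 0 0 0 -1'
python3 - <<'E'
from h import *
st()
cv2.imwrite("pics/side4.png",cv2.resize(manip.grab_frame("side")[150:260,270:400],None,fx=5,fy=5))
print(rel([*fromB(.040,-.060),.060],R_PUSH),rel([*fromB(.040,-.060),.0155],R_PUSH))
E
```

```text
clock: 6.42
ee_pos: [0.5234, -0.177, 0.0622]
eef_rot: [1.719, 2.626, 0.001]
ft_force: [-0.7, -0.4, -0.3]
gripper_width: 0.0
t 6.42 p [ 0.5234 -0.177   0.0622] B [[-29.  -11.9]] yawerr [-0.14 -0.12  0.02] F [-0.7 -0.4 -0.3] FB -0.1 0.8 w 0.0 j [-0.37  0.21  2.03  0.    0.9  -0.78]
(array([6.82, 4.89, 0.1 ]), array([ 0.0009,  0.0006, -0.0002])) (array([6.83, 4.88, 4.55]), array([ 0.0009,  0.0006, -0.0002]))
```

View pics/side4.png

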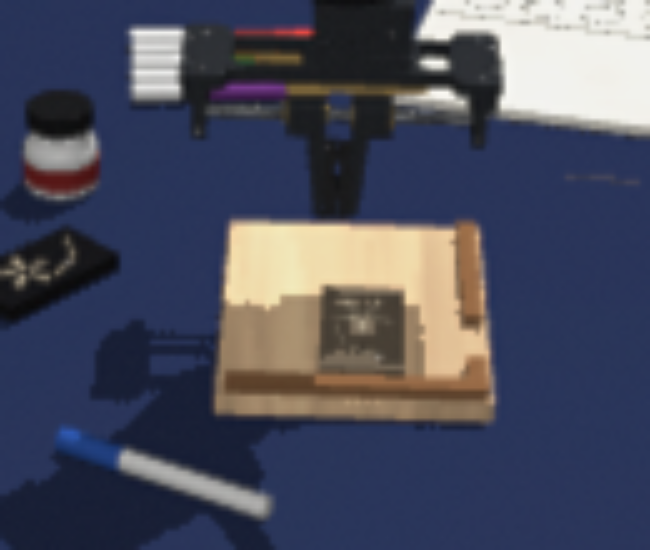

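```bash
python3 -m pendant '4 4.89 0.1 0 0 0 -1;6.82 4.89 0.1 0 0 0 -1;6.82 4.89 0.1 0 0 0 -1;6.82 4.89 2.5 0 0 0 -1;6.82 4.88 4.5 0 0 0 -1;6.82 4.88 4.5 0 0 0 -1'
python3 - <<'E'
from h import *
st()
cv2.imwrite("pics/side5.png",cv2.resize(manip.grab_frame("side")[150:260,270:400],None,fx=5,fy=5))
E
```

```text
clock: 7.22
ee_pos: [0.5384, -0.0951, 0.0141]
eef_rot: [-1.719, -2.626, 0.002]
ft_force: [-0.7, -0.9, -0.2]
gripper_width: 0.0003
t 7.22 p [ 0.5384 -0.0951  0.0141] B [[ 40.1 -58.5]] yawerr [0.13 0.08 0.04] F [-0.7 -0.9 -0.2] FB -0.6 1.0 w 0.0003 j [-0.22  0.27  2.06 -0.    0.81 -0.63]
```

View pics/side5.png

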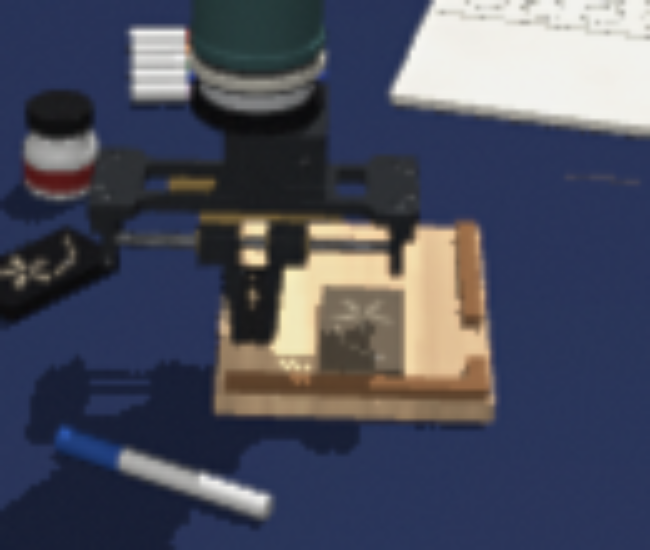

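```bash
python3 -m pendant '0 -0.5 -0.1 0 0 0 -1;0 -1 -0.1 0 0 0 -1;0 -1.5 -0.1 0 0 0 -1;0 -2 -0.1 0 0 0 -1;0 -2.5 -0.1 0 0 0 -1;0 -3 -0.1 0 0 0 -1;0 -3.5 -0.1 0 0 0 -1;0 -4 -0.1 0 0 0 -1;0 -4.5 -0.1 0 0 0 -1;0 -5 -0.1 0 0 0 -1;0 -5.2 -0.1 0 0 0 -1;0 -5.2 -0.1 0 0 0 -1'
python3 - <<'E'
from h import *
st()
cv2.imwrite("pics/side6.png",cv2.resize(manip.grab_frame("side")[150:260,270:400],None,fx=5,fy=5))
E
```

```text
clock: 8.78
ee_pos: [0.4915, -0.1153, 0.0166]
eef_rot: [-1.72, -2.629, 0.0]
ft_force: [-0.9, 0.9, 0.1]
gripper_width: 0.0004
t 8.78 p [ 0.4915 -0.1153  0.0166] B [[40.4 -7.4]] yawerr [0.02 0.01 0.01] F [-0.9  0.9  0.1] FB 1.2 0.4 w 0.0004 j [-0.28  0.2   2.15 -0.    0.8  -0.69]
```

View pics/side6.png

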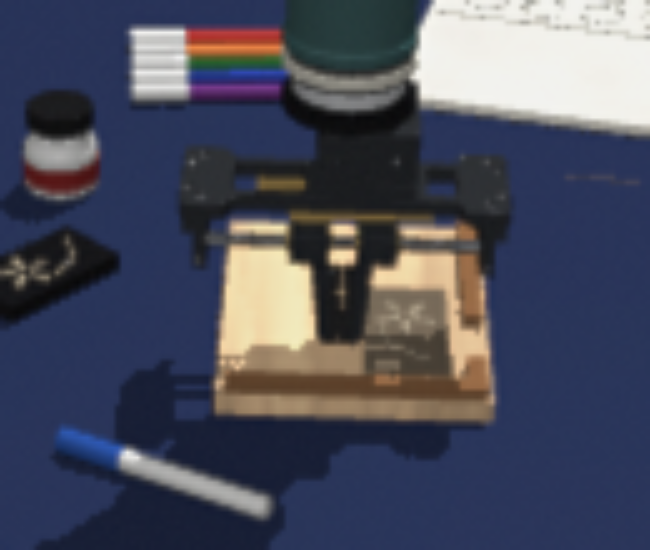

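```bash
python3 -m pendant '0 -0.2 0 0 0 0 -1;0 -0.4 0 0 0 0 -1;0 -0.4 0 0 0 0 -1'; python3 -c "
from h import *
st()";  python3 -m pendant '0 -0.2 0 0 0 0 -1;0 -0.3 0 0 0 0 -1;0 -0.3 0 0 0 0 -1'; python3 -c "
from h import *
st()"
```

```text
clock: 9.2
ee_pos: [0.4879, -0.1168, 0.0166]
eef_rot: [-1.72, -2.629, 0.0]
ft_force: [1.0, 0.4, 0.4]
gripper_width: 0.0007
t 9.20 p [ 0.4879 -0.1168  0.0166] B [[40.4 -3.5]] yawerr [0.01 0.01 0.  ] F [1.  0.4 0.4] FB -0.1 -1.1 w 0.0007 j [-0.28  0.19  2.15 -0.    0.8  -0.7 ]
clock: 9.57
ee_pos: [0.4853, -0.118, 0.0167]
eef_rot: [-1.72, -2.629, 0.0]
ft_force: [0.1, -0.5, 0.1]
gripper_width: 0.0004
t 9.57 p [ 0.4853 -0.118   0.0167] B [[40.3 -0.6]] yawerr [0.01 0.   0.  ] F [ 0.1 -0.5  0.1] FB -0.5 0.1 w 0.0004 j [-0.29  0.19  2.16 -0.    0.79 -0.7 ]
```

```bash
python3 -m pendant '0 -0.15 0 0 0 0 -1;0 -0.3 0 0 0 0 -1;0 -0.3 0 0 0 0 -1'; python3 -c "
from h import *
st()";  python3 -m pendant '0 -0.1 0 0 0 0 -1;0 -0.2 0 0 0 0 -1;0 -0.2 0 0 0 0 -1'; python3 -c "
from h import *
st()
cv2.imwrite('pics/side7.png',cv2.resize(manip.grab_frame('side')[150:260,270:400],None,fx=5,fy=5))"
```

```text
clock: 9.95
ee_pos: [0.4824, -0.1192, 0.0167]
eef_rot: [-1.72, -2.629, 0.0]
ft_force: [0.2, 0.3, 0.1]
gripper_width: 0.0004
t 9.95 p [ 0.4824 -0.1192  0.0167] B [[40.4  2.5]] yawerr [0.01 0.01 0.  ] F [0.2 0.3 0.1] FB 0.2 -0.3 w 0.0004 j [-0.29  0.18  2.16 -0.    0.79 -0.7 ]
clock: 10.32
ee_pos: [0.4822, -0.1195, 0.0173]
eef_rot: [1.72, 2.627, 0.003]
ft_force: [3.5, 3.1, 0.7]
gripper_width: 0.0004
t 10.32 p [ 0.4822 -0.1195  0.0173] B [[40.2  2.9]] yawerr [-0.16 -0.02  0.05] F [3.5 3.1 0.7] FB 1.5 -4.5 w 0.0004 j [-0.29  0.18  2.17  0.    0.79 -0.71]
```

View pics/side7.png

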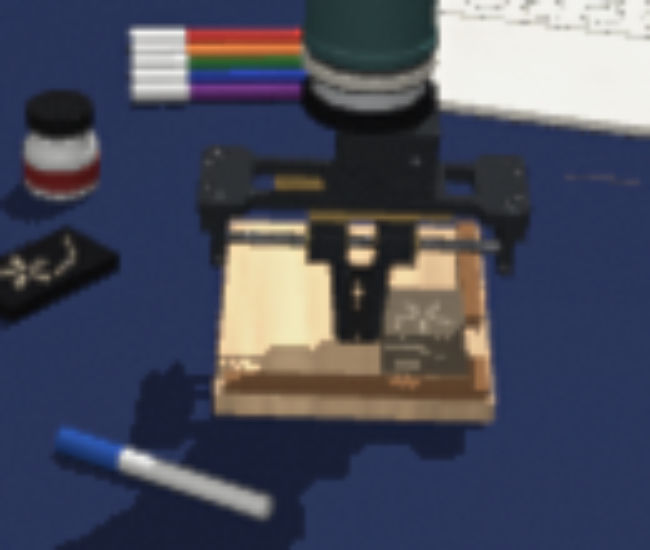

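```bash
python3 -m pendant '0 0.5 0 0 0 0 -1;0 1 0 0 0 0 -1;0 1 -2 0 0 0 -1;0 1 -4.5 0 0 0 -1;0 1 -4.5 0 0 0 -1'
python3 - <<'E'
from h import *
st()
cv2.imwrite("pics/side8.png",cv2.resize(manip.grab_frame("side")[150:260,270:400],None,fx=5,fy=5))
print(rel([*fromB(-.028,.040),.062],R_PUSH),rel([*fromB(-.028,.040),.0165],R_PUSH))
E
```

```text
clock: 11.0
ee_pos: [0.4918, -0.1165, 0.0634]
eef_rot: [1.717, 2.626, 0.002]
ft_force: [0.2, 0.2, -0.2]
gripper_width: 0.0004
t 11.00 p [ 0.4918 -0.1165  0.0634] B [[39.1 -7.1]] yawerr [-0.17 -0.16 -0.01] F [ 0.2  0.2 -0.2] FB 0.1 -0.2 w 0.0004 j [-0.28  0.12  2.12 -0.    0.89 -0.69]
(array([-6.78, -4.63,  0.02]), array([0.0013, 0.0013, 0.0002])) (array([-6.77, -4.64,  4.57]), array([0.0013, 0.0013, 0.0002]))
```

View pics/side8.png

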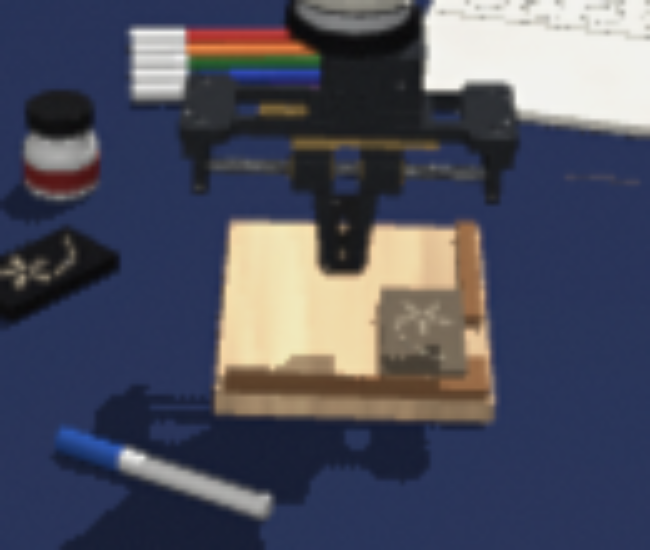

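```bash
python3 -m pendant '-4 -2 0 0 0 0 -1;-6.78 -4.63 0 0 0 0 -1;-6.78 -4.63 0 0 0 0 -1;-6.78 -4.63 2.5 0 0 0 -1;-6.78 -4.63 4.5 0 0 0 -1;-6.78 -4.63 4.5 0 0 0 -1;-6.2 -4.63 4.5 0 0 0 -1;-5.8 -4.63 4.5 0 0 0 -1;-5.6 -4.63 4.5 0 0 0 -1;-5.45 -4.63 4.5 0 0 0 -1;-5.45 -4.63 4.5 0 0 0 -1'; python3 -c "
from h import *
st()";  python3 -m pendant '0.1 0 0 0 0 0 -1;0.2 0 0 0 0 0 -1;0.2 0 0 0 0 0 -1'; python3 -c "
from h import *
st()"
```

```text
clock: 12.42
ee_pos: [0.4699, -0.1847, 0.0172]
eef_rot: [1.719, 2.628, 0.0]
ft_force: [0.6, -0.4, -0.1]
gripper_width: 0.0006
t 12.43 p [ 0.4699 -0.1847  0.0172] B [[-14.6  40.2]] yawerr [-0.05 -0.06 -0.  ] F [ 0.6 -0.4 -0.1] FB -0.6 -0.4 w 0.0006 j [-0.42  0.2   2.15 -0.    0.8  -0.84]
clock: 12.8
ee_pos: [0.4701, -0.1845, 0.0176]
eef_rot: [1.717, 2.626, -0.002]
ft_force: [2.2, -6.3, -0.4]
gripper_width: 0.0004
t 12.80 p [ 0.4701 -0.1845  0.0176] B [[-14.5  40. ]] yawerr [-0.09 -0.24 -0.03] F [ 2.2 -6.3 -0.4] FB -6.7 0.5 w 0.0004 j [-0.42  0.19  2.15 -0.    0.79 -0.83]
```

```bash
python3 -m pendant '-0.8 0 0 0 0 0 -1;-1.2 0 0 0 0 0 -1;-1.2 0 -3 0 0 0 -1;-1.2 0 -7 0 0 0 1;-1.2 0 -7 0 0 0 1'
python3 - <<'E'
from h import *
st()
cv2.imwrite("pics/side9.png",cv2.resize(manip.grab_frame("side")[150:260,270:400],None,fx=5,fy=5))
print(rel([*fromB(.0395,.040),.088],R_PUSH),rel([*fromB(.0395,.040),.015],R_PUSH))
E
```

```text
clock: 13.42
ee_pos: [0.4759, -0.1947, 0.0898]
eef_rot: [1.717, 2.624, 0.002]
ft_force: [-0.2, -0.0, -0.1]
gripper_width: 0.0183
t 13.43 p [ 0.4759 -0.1947  0.0898] B [[-26.2  38.8]] yawerr [-0.24 -0.25  0.01] F [-0.2 -0.  -0.1] FB 0.1 0.1 w 0.0183 j [-0.44  0.1   2.09  0.    0.94 -0.85]
(array([ 6.45, -0.02, -0.02]), array([ 0.002 ,  0.0018, -0.0001])) (array([ 6.46, -0.03,  7.28]), array([ 0.002 ,  0.0018, -0.0001]))
```

View pics/side9.png

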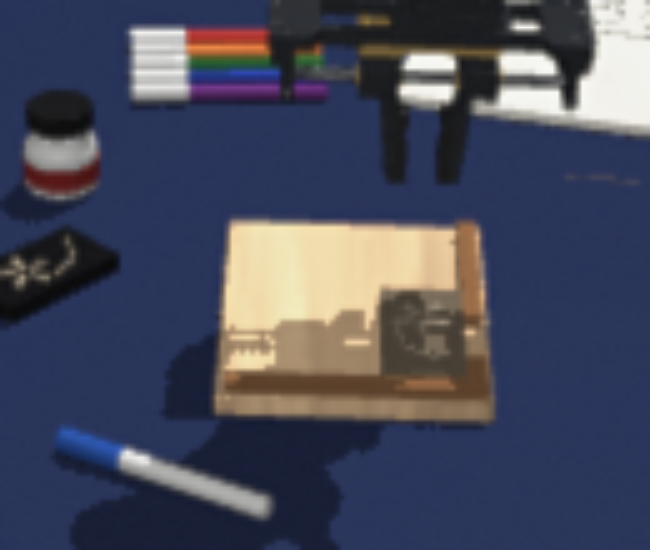

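```bash
python3 -m pendant '4 0 0 0 0 0 1;6.45 0 0 0 0 0 1;6.45 0 0 0 0 0 1;6.45 0 0 0 0 0 1;6.45 0 0 0 0 0 1;6.45 0 0 0 0 0 1'
python3 - <<'E'
from h import *
st()
cv2.imwrite("pics/side10.png",cv2.resize(manip.grab_frame("side")[150:260,270:400],None,fx=5,fy=5))
print(rel([*fromB(.0395,.040),.0155],R_PUSH))
E
```

```text
clock: 14.22
ee_pos: [0.448, -0.1351, 0.0868]
eef_rot: [1.72, 2.628, -0.0]
ft_force: [0.3, 1.1, -0.3]
gripper_width: 0.0824
t 14.22 p [ 0.448  -0.1351  0.0868] B [[39.6 40.5]] yawerr [-0.01 -0.02  0.03] F [ 0.3  1.1 -0.3] FB 0.9 -0.7 w 0.0824 j [-0.35  0.02  2.18 -0.    0.94 -0.76]
(array([-0.02,  0.05,  7.13]), array([ 0.0002,  0.0002, -0.0007]))
```

View pics/side10.png

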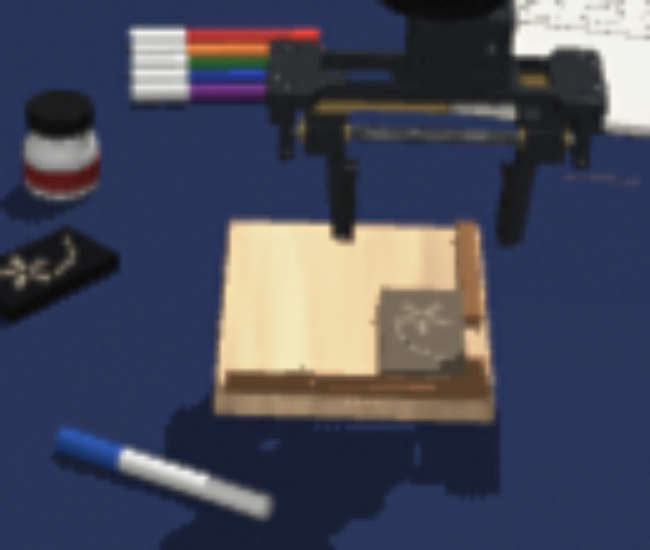

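```bash
python3 -m pendant '0 0.05 3 0 0 0 1;0 0.05 5.5 0 0 0 1;0 0.05 6.7 0 0 0 1;0 0.05 7.15 0 0 0 1;0 0.05 7.15 0 0 0 1'
python3 - <<'E'
from h import *
st()
cv2.imwrite("pics/side11.png",cv2.resize(manip.grab_frame("side")[150:260,270:400],None,fx=5,fy=5))
E
```

```text
clock: 14.9
ee_pos: [0.4484, -0.1345, 0.0155]
eef_rot: [1.72, 2.629, 0.0]
ft_force: [0.3, -0.1, 0.2]
gripper_width: 0.0882
t 14.90 p [ 0.4484 -0.1345  0.0155] B [[40.  39.8]] yawerr [-0.02 -0.02  0.01] F [ 0.3 -0.1  0.2] FB -0.2 -0.2 w 0.0882 j [-0.34  0.14  2.22  0.    0.78 -0.76]
```

View pics/side11.png

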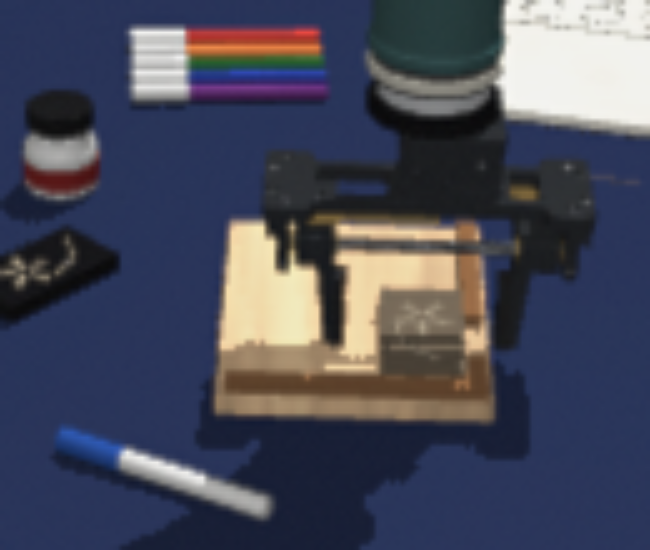

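```bash
python3 -m pendant '0 0 0.1 0 0 0 -1;0 0 0.1 0 0 0 -1;0 0 0.1 0 0 0 -1;0 0 0.1 0 0 0 -1;0 0 0.1 0 0 0 -1;0 0 0.1 0 0 0 -1;0 0 0.1 0 0 0 -1'; python3 -c "
from h import *
st()"
```

```text
clock: 15.82
ee_pos: [0.448, -0.1343, 0.0143]
eef_rot: [-1.72, -2.629, 0.0]
ft_force: [-1.3, 0.5, 3.2]
gripper_width: 0.0496
t 15.82 p [ 0.448  -0.1343  0.0143] B [[40.3 40.1]] yawerr [ 0. -0. -0.] F [-1.3  0.5  3.2] FB 1.0 1.0 w 0.0496 j [-0.34  0.14  2.23 -0.    0.78 -0.76]
```

```bash
python3 -m pendant '0 0 -1 0 0 0 -1;0 0 -3 0 0 0 -1;0 0 -6 0 0 0 -1;0 0 -10 0 0 0 -1;0 0 -14 0 0 0 -1;0 0 -14 0 0 0 -1'
python3 - <<'E'
from h import *
st()
f=manip.grab_frame("side")
cv2.imwrite("pics/side12.png",f)
cv2.imwrite("pics/side12z.png",cv2.resize(f[60:200,280:430],None,fx=5,fy=4.2))
# bed target: tool y = ? choose nearest
yaw=np.radians(65.37); c=np.array([.5235,.2441,.062])
ux=np.array([np.cos(yaw)*np.cos(np.pi/6),np.sin(yaw)*np.cos(np.pi/6),.5]); uy=np.array([-np.sin(yaw),np.cos(yaw),0]); n=np.cross(ux,uy)
R=np.c_[uy,ux,-n]; print(np.linalg.det(R),R)
print(rel(c+.15*n,R))
E
```

```text
clock: 16.58
ee_pos: [0.4507, -0.1352, 0.1585]
eef_rot: [1.716, 2.623, 0.003]
ft_force: [0.2, 0.3, -1.0]
gripper_width: 0.0498
t 16.57 p [ 0.4507 -0.1352  0.1585] B [[38.4 38. ]] yawerr [-0.34 -0.31  0.  ] F [ 0.2  0.3 -1. ] FB 0.2 -0.3 w 0.0498 j [-0.34 -0.07  2.12  0.    1.08 -0.76]
1.0 [[-0.90901802  0.36092198  0.20837841]
 [ 0.41675681  0.7872327   0.45450901]
 [ 0.          0.5        -0.8660254 ]]
(array([26.72, 16.4 , -3.6 ]), array([-0.4981,  0.1942, -0.7108]))
```

View pics/side12z.png

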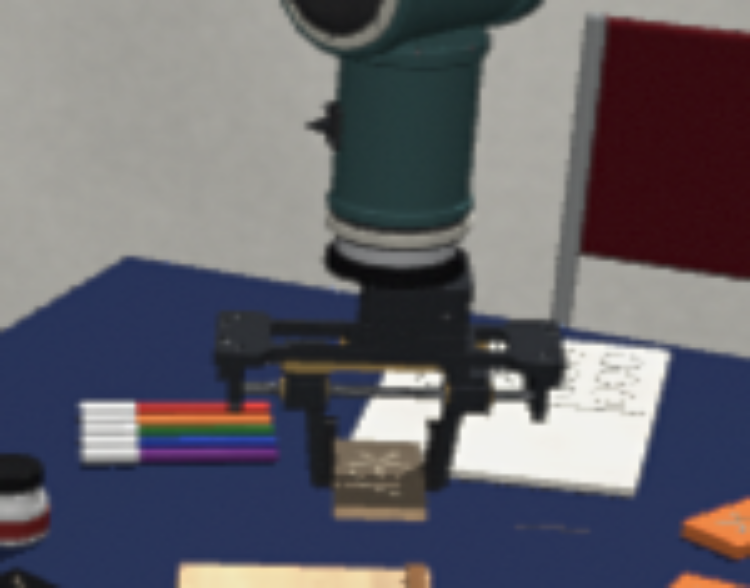

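```bash
python3 -m pendant '5 3 -2 -0.1 0.04 -0.14 -1;10 6 -3 -0.2 0.08 -0.28 -1;15 9 -3.6 -0.3 0.12 -0.43 -1;20 12.5 -3.6 -0.4 0.16 -0.57 -1;25 15.5 -3.6 -0.48 0.187 -0.685 -1;26.72 16.4 -3.6 -0.4981 0.1942 -0.7108 -1;26.72 16.4 -3.6 -0.4981 0.1942 -0.7108 -1;26.72 16.4 -3.6 -0.4981 0.1942 -0.7108 -1'
cat >> h.py <<'E'
yaw=np.radians(65.37); C=np.array([.5235,.2441,.062])
ux=np.array([np.cos(yaw)*np.cos(np.pi/6),np.sin(yaw)*np.cos(np.pi/6),.5]); uy=np.array([-np.sin(yaw),np.cos(yaw),0]); n=np.cross(ux,uy)
RB=np.c_[uy,ux,-n]
def stb():
    s=manip.get_state(); R=Ro.from_rotvec(s["eef_rot"]).as_matrix(); d=s["ee_pos"]-C
    print("t %.2f"%s["clock"],"bed xyz mm",np.round([d@ux*1e3,d@uy*1e3,d@n*1e3],1),"roterr",np.degrees(Ro.from_matrix(RB.T@R).as_rotvec()).round(2),"Fbed",np.round([s["ft_force"]@v for v in(ux,uy,n)],1),"w",round(s["gripper_width"],4))
E
python3 - <<'E'
from h import *
stb()
cv2.imwrite("pics/side13.png",manip.grab_frame("side"))
print(rel(C+.0007*uy+.030*n,RB))
E
```

```text
clock: 17.62
ee_pos: [0.4911, 0.1754, 0.1898]
eef_rot: [0.629, 2.869, 0.767]
ft_force: [-0.3, -0.1, -0.1]
gripper_width: 0.0491
t 17.62 bed xyz mm [ -1.9   0.8 148.7] roterr [0.1  0.19 0.17] Fbed [-0.2  0.2  0. ] w 0.0491
(array([-1.000e-02,  1.900e-01,  1.189e+01]), array([-0.0013, -0.0026, -0.003 ]))
```

View pics/side13.png

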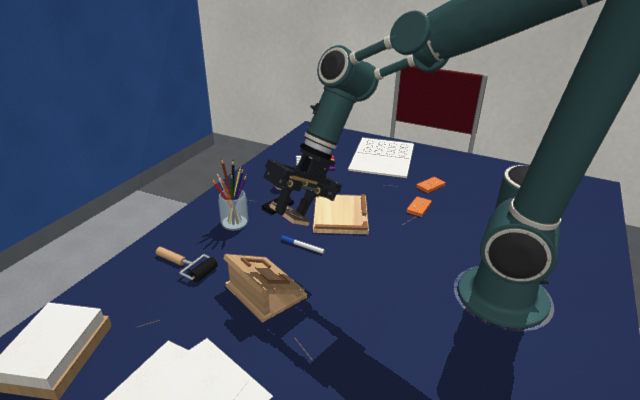

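```bash
python3 -m pendant '0 0.2 4 0 -0.002 -0.003 -1;0 0.2 8 0 -0.002 -0.003 -1;0 0.2 10.5 0 -0.002 -0.003 -1;0 0.2 11.9 0 -0.002 -0.003 -1;0 0.2 11.9 0 -0.002 -0.003 -1;0 0.2 11.9 0 -0.002 -0.003 -1'
python3 - <<'E'
from h import *
stb()
f=manip.grab_frame("side")
cv2.imwrite("pics/side14.png",cv2.resize(f[205:325,205:325],None,fx=5,fy=5,interpolation=cv2.INTER_CUBIC))
f=manip.grab_frame("top")
cv2.imwrite("pics/top14.png",cv2.resize(f[140:250,130:240],None,fx=5,fy=5,interpolation=cv2.INTER_CUBIC))
E
```

```text
clock: 18.42
ee_pos: [0.5172, 0.2316, 0.0892]
eef_rot: [0.624, 2.865, 0.768]
ft_force: [0.0, -0.3, -0.9]
gripper_width: 0.0497
t 18.43 bed xyz mm [ 1.5  0.5 30.6] roterr [-0.02 -0.01 -0.07] Fbed [-0.7 -0.1 -0.7] w 0.0497
```

View pics/side14.png

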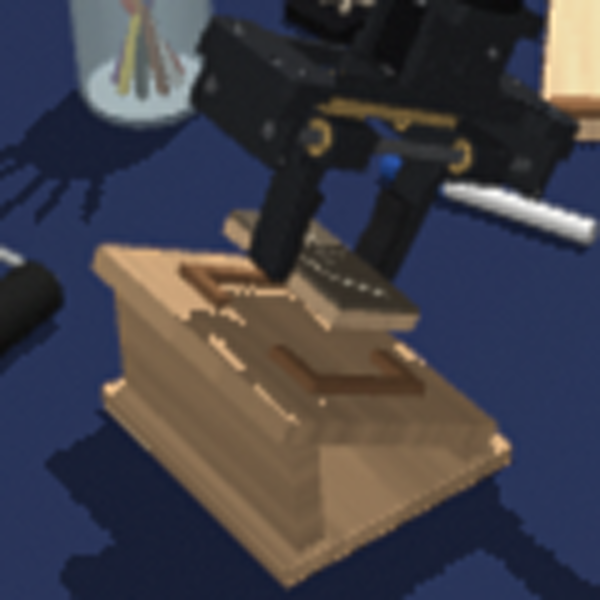

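View pics/top14.png

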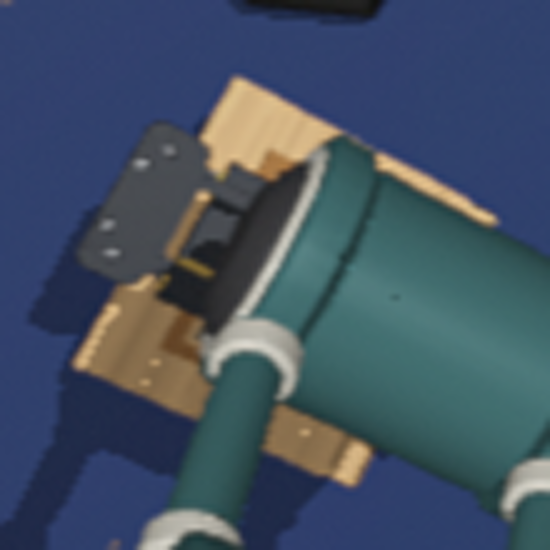

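```bash
python3 - <<'E'
from h import *
def P(x,y,z): return C+ux*x/1e3+uy*y/1e3+n*z/1e3
def zz(p): return ((proj("side",p)-[205,205]+.5)*5-.5).round(1)
x0,y0,z0=1.5,-0.2,28.3
print("block bottom near L,R",zz([P(x0+25,y0+45,z0),P(x0-25,y0+45,z0)]),"top",zz([P(x0+25,y0+45,z0+12),P(x0-25,y0+45,z0+12)]))
print("rim outer near L,R (top), base",zz([P(35.5,55.5,6),P(-35.5,55.5,6),P(35.5,55.5,0),P(-35.5,55.5,0)]), "rim far", zz([P(35.5,-55.5,6),P(-35.5,-55.5,6)]))
E
python3 -c "
import cv2
f=cv2.imread('pics/side14.png'); cv2.imwrite('pics/side14b.png',cv2.resize(f[270:410,250:450],None,fx=4,fy=4,interpolation=cv2.INTER_CUBIC))"
```

```text
block bottom near L,R [[325.8 326.6]
 [405.7 331.3]] top [[335.9 303. ]
 [415.6 308.6]]
rim outer near L,R (top), base [[305.5 381.7]
 [419.3 385.7]
 [300.4 393.5]
 [414.3 396.9]] rim far [[173.7 261.6]
 [286.5 270.8]]
```

View pics/side14b.png

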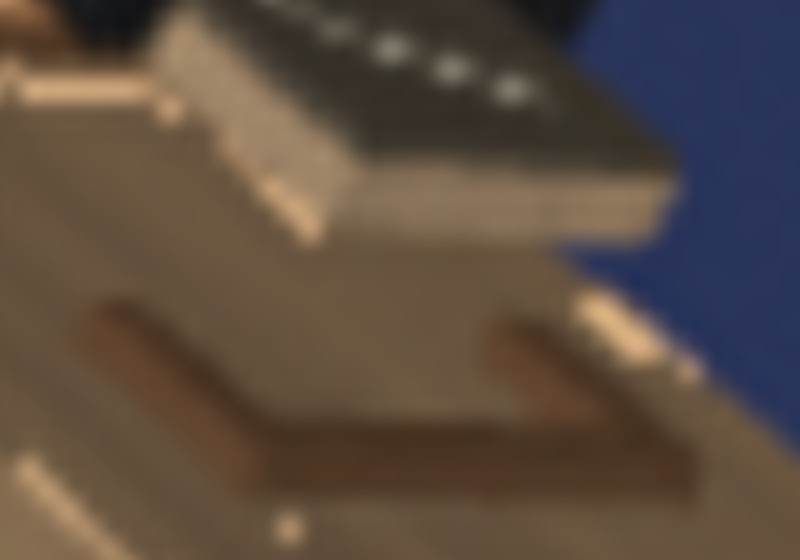

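```bash
python3 -m pendant '0 -0.1 0.8 0 0 0 -1;0 -0.15 1.5 0 0 0 -1;0 -0.15 1.8 0 0 0 -1;0 -0.15 1.8 0 0 0 -1;0 -0.15 1.8 0 0 0 -1'
python3 - <<'E'
from h import *
stb()
f=manip.grab_frame("side")
cv2.imwrite("pics/side15.png",cv2.resize(f[245:295,235:295],None,fx=12,fy=12,interpolation=cv2.INTER_CUBIC))
print(rel(C+.0005*uy+.0023*n,RB))
E
```

```text
clock: 19.15
ee_pos: [0.5195, 0.239, 0.0717]
eef_rot: [0.623, 2.867, 0.768]
ft_force: [0.2, -1.1, -1.0]
gripper_width: 0.0498
t 19.15 bed xyz mm [-0.5  1.5 11.6] roterr [ 0.03  0.09 -0.07] Fbed [-1.3 -0.6 -0.4] w 0.0498
(array([-0.09,  0.05,  0.94]), array([-0.0004, -0.0013,  0.0012]))
```

View pics/side15.png

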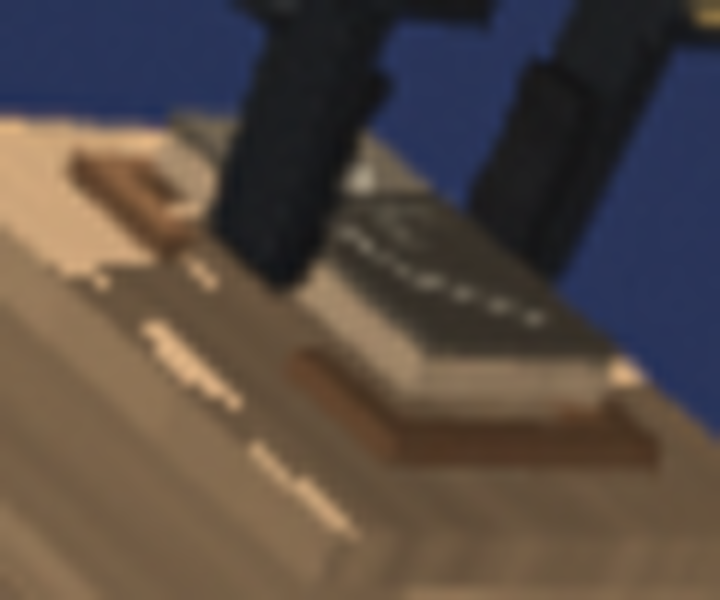

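```bash
python3 -m pendant '-0.04 0.03 0.2 0 0 0 -1;-0.05 0.03 0.4 0 0 0 -1;-0.05 0.03 0.5 0 0 0 -1;-0.05 0.03 0.5 0 0 0 -1'; python3 -c "
from h import *
stb()"; python3 -m pendant '0 0 0.1 0 0 0 -1;0 0 0.2 0 0 0 -1;0 0 0.2 0 0 0 -1'
python3 - <<'E'
from h import *
stb()
f=manip.grab_frame("side")
cv2.imwrite("pics/side16.png",cv2.resize(f[245:295,235:295],None,fx=12,fy=12,interpolation=cv2.INTER_CUBIC))
E
```

```text
clock: 19.7
ee_pos: [0.521, 0.2413, 0.0675]
eef_rot: [0.624, 2.867, 0.768]
ft_force: [-1.0, -0.4, -0.8]
gripper_width: 0.0499
t 19.70 bed xyz mm [-0.4  1.1  6.5] roterr [ 0.04  0.1  -0.06] Fbed [-1.1  0.7 -0.3] w 0.0499
clock: 20.08
ee_pos: [0.5215, 0.2422, 0.0658]
eef_rot: [0.624, 2.867, 0.768]
ft_force: [-0.3, 0.5, -0.0]
gripper_width: 0.0497
t 20.07 bed xyz mm [-0.3  1.   4.5] roterr [ 0.03  0.09 -0.06] Fbed [ 0.3  0.5 -0.2] w 0.0497
```

View pics/side16.png

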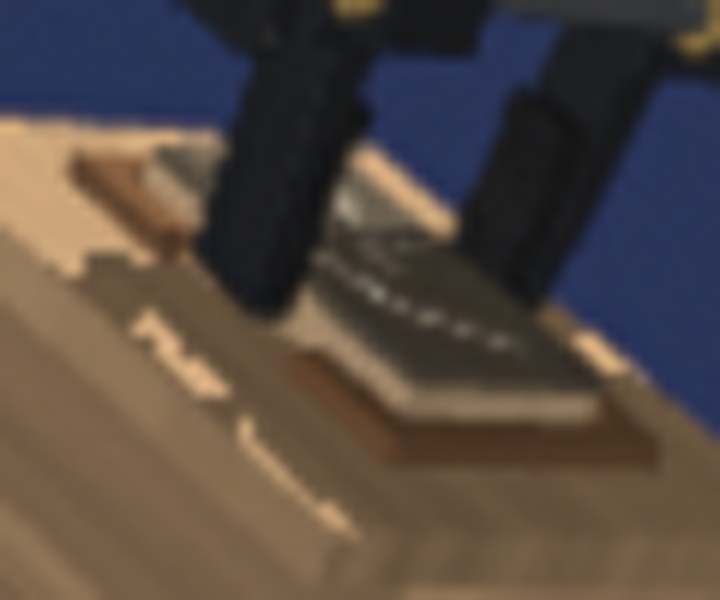

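```bash
python3 -m pendant '0 0 0.1 0 0 0 -1;0 0 0.2 0 0 0 -1;0 0 0.2 0 0 0 -1'; python3 -c "
from h import *
stb()"; python3 -m pendant '0 0 0.05 0 0 0 -1;0 0 0.1 0 0 0 -1;0 0 0.1 0 0 0 -1'; python3 -c "
from h import *
stb()"
```

```text
clock: 20.5
ee_pos: [0.522, 0.2431, 0.0642]
eef_rot: [0.623, 2.867, 0.768]
ft_force: [-0.4, -1.0, 1.3]
gripper_width: 0.0494
t 20.50 bed xyz mm [-0.2  1.   2.7] roterr [ 0.03  0.08 -0.07] Fbed [-0.3 -0.1  1.7] w 0.0494
clock: 20.88
ee_pos: [0.522, 0.2431, 0.0642]
eef_rot: [0.622, 2.867, 0.768]
ft_force: [-7.7, -8.7, 12.7]
gripper_width: 0.0493
t 20.88 bed xyz mm [-0.2  0.9  2.6] roterr [ 0.01  0.09 -0.11] Fbed [-3.3  3.4 16.5] w 0.0493
```

```bash
python3 -m pendant '0 0 -0.1 0 0 0 -1;0 0 -0.1 0 0 0 -1;0 0 -0.1 0 0 0 -0.2;0 0 -0.1 0 0 0 0.3;0 0 -0.1 0 0 0 0.5;0 0 -0.1 0 0 0 0.5'
python3 - <<'E'
from h import *
stb()
f=manip.grab_frame("side")
cv2.imwrite("pics/side17.png",cv2.resize(f[245:295,235:295],None,fx=12,fy=12,interpolation=cv2.INTER_CUBIC))
E
```

```text
clock: 21.62
ee_pos: [0.5219, 0.2432, 0.064]
eef_rot: [0.623, 2.867, 0.768]
ft_force: [0.8, -0.4, 0.4]
gripper_width: 0.066
t 21.62 bed xyz mm [-0.3  1.1  2.5] roterr [ 0.03  0.1  -0.06] Fbed [ 0.2 -0.9  0.3] w 0.066
```

View pics/side17.png

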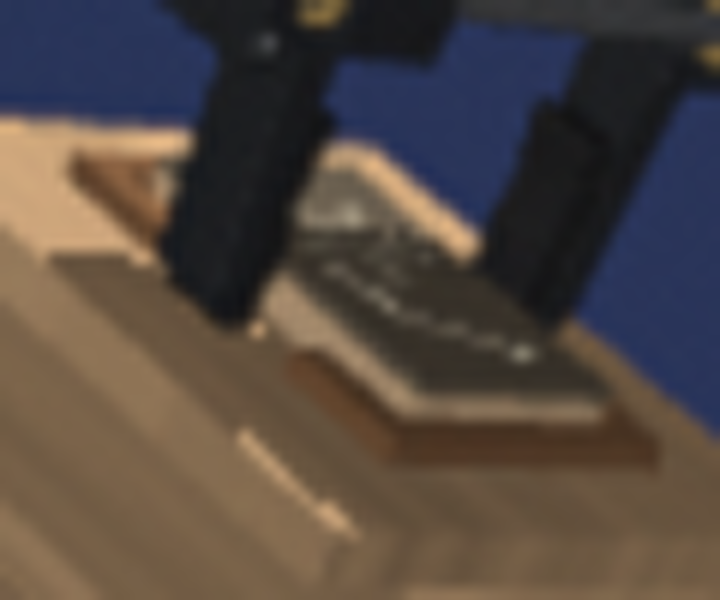

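Released, lying in the recess. Retreat out along the bed normal.

```bash
python3 -m pendant '0 0 -1 0 0 0 0.5;0 0 -3 0 0 0 0.5;0 0 -6 0 0 0 0.5;0 0 -11 0 0 0 0.5;0 0 -16 0 0 0 0.5;-6 -4 -20 0 0 0 0.5;-12 -9 -20 0 0 0 0.5;-18 -14 -20 0 0 0 0.5;-23 -18 -20 0 0 0 0.5;-23 -18 -20 0 0 0 0.5'
python3 - <<'E'
from h import *
stb()
f=manip.grab_frame("side"); cv2.imwrite("pics/side18f.png",f)
cv2.imwrite("pics/side18.png",cv2.resize(f[245:295,235:295],None,fx=12,fy=12,interpolation=cv2.INTER_CUBIC))
f=manip.grab_frame("top"); cv2.imwrite("pics/top18f.png",f)
cv2.imwrite("pics/top18.png",cv2.resize(f[150:243,138:236],None,fx=6,fy=6,interpolation=cv2.INTER_CUBIC))
E
```

```text
clock: 22.92
ee_pos: [0.6257, -0.0879, 0.1471]
eef_rot: [0.625, 2.866, 0.767]
ft_force: [0.0, 0.3, 0.3]
gripper_width: 0.066
t 22.93 bed xyz mm [-181.9 -231.3  203.3] roterr [ 0.05  0.02 -0.  ] Fbed [0.4 0.1 0.1] w 0.066
```

View pics/side18.png

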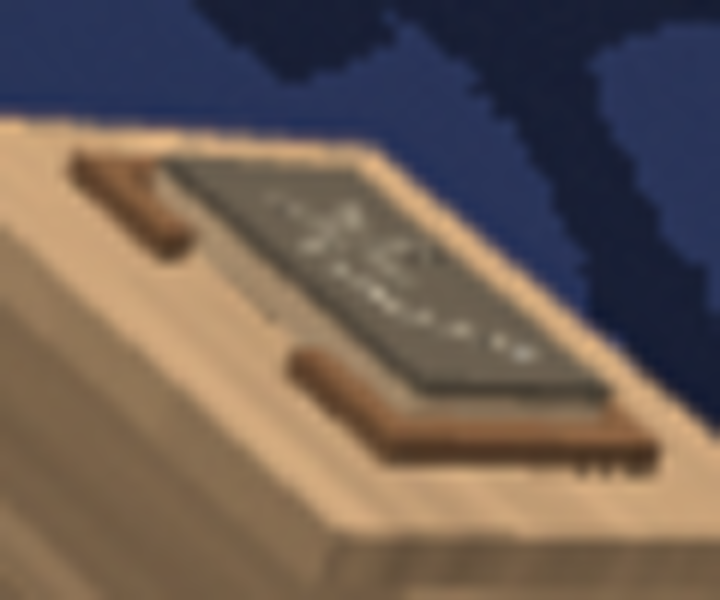

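View pics/top18.png

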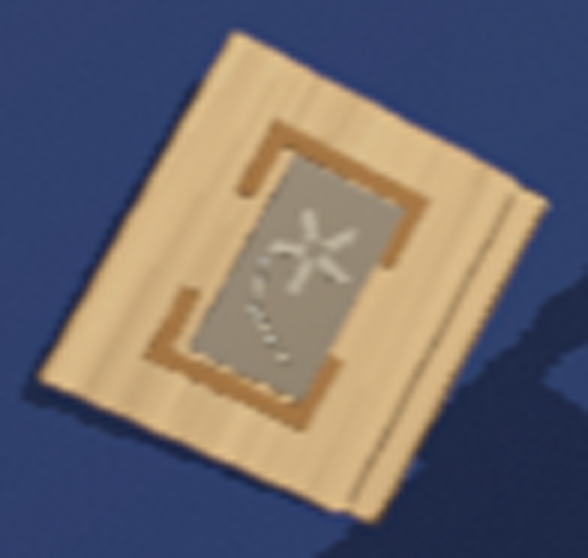

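View pics/top18f.png

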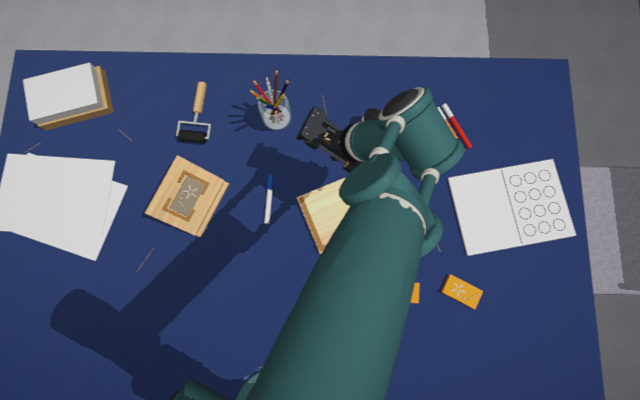

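Run:
```python
from h import *
f=cv2.imread("pics/top18f.png"); q,P,g=block(f,"top",.074,(150,225,160,228))
P=onplane("top",q,C+.012*n,n); L=P-C; print(q.round(1),np.c_[L@ux,L@uy].round(4)*1e3,"centre",np.round([(L@ux).mean()*1e3,(L@uy).mean()*1e3],1))
a=cv2.imread("pics/top0.png").astype(int);b=f.astype(int)
for nm,(x0,x1,y0,y1) in dict(jar=(250,295,68,132),brayer=(175,212,80,145),marker=(262,275,172,226)).items(): print(nm,(np.abs(a-b)[y0:y1,x0:x1].sum(2)>60).sum())
a=cv2.imread("pics/side0.png").astype(int);b=cv2.imread("pics/side18f.png").astype(int)
for nm,(x0,x1,y0,y1) in dict(pot=(272,292,166,192),jar=(215,250,158,230),brayer=(155,217,245,280),marker=(280,325,234,253)).items(): print("side",nm,(np.abs(a-b)[y0:y1,x0:x1].sum(2)>60).sum())
```

```text
[[186.9 175.8]
 [203.9 184.8]
 [187.8 215.2]
 [169.7 207.6]] [[ 21.7 -44.6]
 [-24.8 -44.3]
 [-26.   41.5]
 [ 20.7  43.5]] centre [-2.1 -1. ]
jar 0
brayer 0
marker 257
side pot 19
side jar 0
side brayer 0
side marker 353
```

View pics/side18f.png

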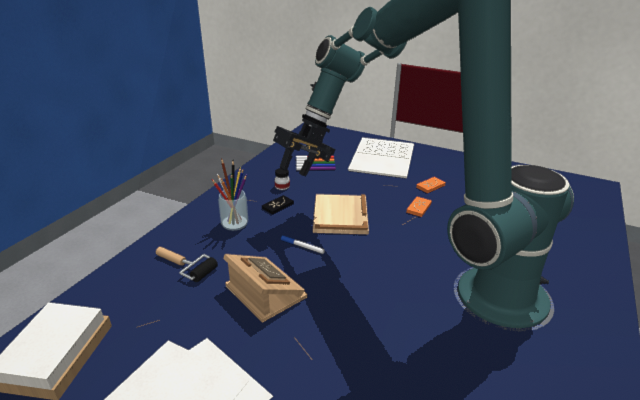

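```bash
python3 -c "
from plant import manip
print(manip.hand_in())"
```

```text
the job is handed in; nothing more can be done
None
```

I pushed the block with shut fingers to the end fence, then to the long fence, and gave the end one more nudge. It was firm against each at about 5 to 7 N, and the side view showed it snug in the corner. I then gripped it there (49.6 mm opening), lifted it straight up about 14 cm, laid it on the sloping bed, let go and backed off. The job was handed in at about 23 s.

**Last checks:**
- **Block:** the top view put its centre about -2.1 mm (downhill) and -1.0 mm from the recess centre. It lay lino face up and flat inside the rims, with its length along the recess.
- **Robot:** the wrist force was about zero with the gripper clear of everything.
- **Jar and roller:** the pictures showed no change.
- **Marker and paint pot:** the before/after picture difference was not zero for these two. By eye, shadow fell on the marker and the gripper partly hid the pot; neither looked moved, but I did not measure them.
- **Cameras:** the two views disagreed by 4 to 5 mm in absolute position. I went by the top view, where the board and rim sizes came out right. I also compared block against rim within the side view before placing.

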